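Bring the right smear under the microscope lens and take its picture

ROBOT

A 7-joint arm with a two-finger parallel gripper is mounted at the origin on the work surface. World frame = base frame: x ahead of the robot, y to its left, z up, the work surface at z = 0. Lengths are in mm, angles in rad, forces in N, time in s.
With the tool pointing down it reaches from about 400 to 750 mm from the base axis. Payload 19.5 kg.
Tool frame: the origin (TCP) lies between the finger pads; the fingertips stand 25 mm ahead of it and the grasp point (between the pads) lies 6 mm ahead of it; z points along the fingers, y is the line along which they close (so a half turn about z gives the same grasp; the last joint's range is limited). The gripper opens to 85 mm and grips with 20 to 120 N. Pads are 22 mm wide; open, the fingers measure 114 mm over their backs; the gripper's body (76 mm by 85 mm) begins 54 mm behind the grasp point. The pads swing forward as they close: fully open they stand 13 mm farther back than shut.
Start: joints at [-0.042, 0.707, -0.028, 1.485, 0.022, 0.951, -0.075], TCP at [574.972, 0.003, 216.668] pointing down, gripper open.
Joint ranges: [-2.71, 2.71], [-0.32, 2.16], [-1.57, 1.52], [0, 2.45], [-1.46, 4.6], [0, 2.02], [-2.83, 2.83]. Speed limits (rad/s): [1.89, 1.89, 2.57, 2.57, 3.01, 3.01, 3.01].

INTERFACE

Orientations are given as a unit quaternion [x, y, z, w].
In Python, from plant import bot, eyes gives the robot as it stands. The module is installed in compiled form; this text tells all that it offers.
- The arm moves only by the shell command python3 -m pendant 'ROWS'. ROWS is text: rows parted by semicolons, each of 5 numbers parted by spaces: the opening, from 0 (shut) to 1 (fully open), then the shift along the world's x, y, z as a fraction of full scale, then the turn about the world's z as a fraction of full scale. In form: claw x y z twist; .... A call has 1 to 10 rows; each row shifts and turns the commanded pose from where the row before left it; what a row does not reach is not made up. Full scale, the value 1, is 800 mm for a shift and pi/4 rad for a turn. A row lasts 1/10 s, in which the tool goes at most 50 mm and 8.59 degrees, less where a joint would pass 70% of its speed; a pose out of reach is approached as far as the arm can. A call with a number of a shift or a turn outside -1 to 1 is refused whole. A call with a gripper value outside its range is refused whole. The fingers move at their own pace and stop on an object; the grip force is fixed at half the most. Time passes only in rows, so rows that do not move let the fingers close. It gives the time, the measured TCP pose, the force, the opening and the grip force at its end, in the units of the state.
- bot.get_obs(): the state, without advancing time (a new reading comes with each control period).
- eyes.camera(name): name is "scene" or "side" or "wrist"; returns a dict with "frame" (400x640x3 uint8, red, green, blue), "z_map" (400x640 float32, mm along the optical axis (not along the pixel's ray), 0 where there is no reading), "vertical_fov" (degrees; the focal length in pixels is half the picture's height over the tangent of half this angle, whatever the lens; pixels are square), "cx", "cy" (the principal point, pixels), "rvec" (rotation vector, rad) and "tvec" (3), from world to camera coordinates, as OpenCV has them. Camera axes: x right, y down, z forward; pixel columns grow to the right and rows downward; lengths in mm; the calibration is good to about 2 mm. The wrist camera is an equidistant fisheye: a pixel r from the principal point sees the ray r / f radians off the axis. A picture is of the moment at which its call begins.
- bot.hand_in(): hands the job in; it is judged then, once.
The state is a dict: "t": time; "joints": joint angles; "joint_velocities": joint speeds; "joint_torque": joint torques, N m; "eef_pos": TCP position; "eef_rot": TCP orientation; "ft_force": force on the tool from outside, world axes, zero at the start; "torque": the same for the moment, N m; "opening": finger opening in mm; "grip_force": force on a finger pad.
Only numpy, scipy, OpenCV 4.12 (cv2) and the standard library are available. Lean on these libraries where they do the work, as an engineer would, in place of code of your own. Each camera call takes 0.05 s, during which the arm holds its last target. There are 200 camera calls.

TASK

See which specimen pot stands on the green (next) half of the stand, and slide the slide carrier over the microscope's base by its orange fin until the dot of the same colour as that pot's cap is centred under the lens. Keep the carrier flat on the base all the way and let nothing touch the lens. Only then press the green picture button fully down and let it come up again, leaving the pots and everything else on the table where they are.

Things in the scene. Friction and masses are not known exactly. Their poses are not given: they have to be found in the camera images.
- microscope: Cream boom-stand microscope, fixed. Origin on the table top (z = 0) exactly below the lens; its x axis points from the user's side to the far side; z up. The carrier slides on its flat base: 25 mm high, from x = -220 to +100 mm and y = -120 to +230 mm. Head overhead: x -45 to +55, y -42 to +42, heights 210 to 296; zoom knobs to y = -63 and +63 at height 175.
- column_foot (a point): Foot of the steel column (radius 17 mm, collar 32 mm, 425 mm high) that carries boom and head, on the base at microscope x = +10, y = +195 mm. Boom at height 285 mm.
- ring_light (a point): Centre of the underside of the black ring light round the lens: radius 52 mm, from 112 to 136 mm above the table. A tool reaching the fin near the lens must lean back towards the user (30 to 40 degrees from vertical) to clear it and the eyepieces.
- eyepiece_ends (a point): Midway between the outer ends of the two black eyepieces, at microscope x = -110 mm, 302 mm above the table. They slope from the head up to here, within y = -50 to +50 mm, lowest 245 mm at the head, 280 mm at the ends.
- lens: Steel lens cone on the microscope's axis; origin at the centre of its lower end, 62 mm above the table, which has radius 9 mm; the cone is 24 mm in radius from 24 mm above its end upwards, then meets the ring light. Must not be touched.
- lens_tip (a point): Centre of the lens's lower end, 62 mm above the table, 29 mm above the carrier's plate. The chosen dot must come vertically below it.
- carrier: Loose slide carrier, 0.25 kg: grey plate 120 mm (its x) by 80 mm (its y), 8 mm thick, lying on the microscope's base. Origin: centre of its underside. Its own x axis points from the fin to the dots; z up. Two glass slides lie on it side by side, fixed, each with its fin-side end (16 mm long) coloured like its dot.
- fin_mid (a point): Middle of the orange fin to hold the carrier by, at carrier x = -42, y = 0, 26 mm above its underside. The fin is upright, 30 mm long along the carrier's x, 12 mm thick along its y (pinch across this), its top 44 mm above the carrier's underside. Axes as the carrier.
- dot_blue (a point): Centre of the blue dot (10 mm across) on the carrier's +y slide, at carrier x = +40, y = +19, z = 10 mm.
- dot_yellow (a point): Centre of the yellow dot (10 mm across) on the carrier's -y slide, at carrier x = +40, y = -19, z = 10 mm.
- stand: Flat stand for specimen pots, 70 by 150 mm, 10 mm high, fixed. Origin: centre of its underside. Its +y half is green (next), its -y half dark grey (done).
- next_place (a point): Centre of the green half of the stand, on its top: the pot standing here is next.
- done_place (a point): Centre of the dark grey half of the stand, on its top: the pot standing here is done with.
- pot_blue: Specimen pot with a blue cap, radius 20 mm, 52 mm high, loose on one half of the stand. Origin: centre of its underside.
- pot_yellow: Specimen pot with a yellow cap, radius 20 mm, 52 mm high, loose on the other half of the stand. Origin: centre of its underside.
- capture_top (a point): Centre of the top of the green picture button (radius 18 mm) in a grey housing on the table, right of the microscope. Pressed straight down.
- capture (a joint): Travel of the picture button: 0 is up, 0.006 m is fully down (5 N); it springs back up.
- oil_bottle: Amber oil bottle, radius 16, 75 mm high, loose, right of the microscope. Origin: centre of its underside. Bystander.
- stain_jar: Jar with a red lid, radius 30, 85 mm high, loose, at the right. Origin: centre of its underside. Bystander.
- petri: Shallow glass dish, radius 45, 16 mm high, loose, at the left. Origin: centre of its underside. Bystander.
- marker: Blue marker pen, 14 mm thick, 130 mm long along its x, lying on the table at the right. Origin: below its middle. Bystander.
Mind the look-alikes: they are no part of the job. Leave any turquoise look-alike of the carrier alone. There is more than one size of the part that bears capture_top; the job needs the smaller.

How it is judged:
By the outcome, as a careful person would: the job done as asked, in the order asked, and still so for the second after the job is handed in, with the robot touching nothing.
It also fails if it takes over 45 s, if anything falls off the work surface, if the arm or the gripper's body presses on something with over 40 N, if the wrist force passes 120 N, or if a joint passes its speed limit or range.

## Working session

There is one attempt and no reset: what is moved stays moved. The work goes in short steps, Python scripts to look and compute and a shell command to move; the robot and the scene stay as the last step left them, time stands still between calls to the robot, and variables do not carry over. Pictures are saved under pics/ and viewed, at most 10 in all, crops included, and the job is handed in when it is done.

```bash
mkdir -p pics; cat > h.py <<'E'
import numpy as np, cv2
from plant import bot, eyes
def cam(n):
    c=eyes.camera(n); c['R']=cv2.Rodrigues(np.array(c['rvec'],float))[0]; c['t']=np.array(c['tvec'],float).ravel()
    c['f']=200/np.tan(np.radians(c['vertical_fov'])/2); c['n']=n; return c
def ray(c,u,v):
    x=np.array([u-c['cx'],v-c['cy']])/c['f']
    if c['n']=='wrist':
        r=np.hypot(*x); d=np.array([*(x/r*np.sin(r) if r>0 else x),np.cos(r)])
    else: d=np.array([*x,1.])
    return -c['R'].T@c['t'], c['R'].T@d
def pt(c,u,v):   # by depth
    o,d=ray(c,u,v); dc=c['R']@d; z=c['z_map'][int(round(v)),int(round(u))]; return o+d*z/dc[2]
def onz(c,u,v,z):
    o,d=ray(c,u,v); return o+d*(z-o[2])/d[2]
def tri(c1,p1,c2,p2):
    o1,d1=ray(c1,*p1);o2,d2=ray(c2,*p2)
    s=np.linalg.lstsq(np.c_[d1,-d2],o2-o1,rcond=None)[0]
    a,b=o1+s[0]*d1,o2+s[1]*d2; return (a+b)/2,np.linalg.norm(a-b)
def proj(c,P):
    p=c['R']@np.array(P,float)+c['t']
    if c['n']=='wrist':
        r=np.arctan2(np.hypot(p[0],p[1]),p[2]); q=p[:2]/np.hypot(p[0],p[1])*r
    else: q=p[:2]/p[2]
    return q*c['f']+[c['cx'],c['cy']]
def save(c,name): cv2.imwrite('pics/'+name,cv2.cvtColor(c['frame'],cv2.COLOR_RGB2BGR))
E
python3 - <<'E'
from h import *
np.set_printoptions(precision=1,suppress=True)
for n in('scene','side','wrist'):
    c=cam(n); save(c,n+'0.png'); print(n,ray(c,c['cx'],c['cy']),c['f'],c['cx'],c['cy'])
print(bot.get_obs())
E
```

```text
scene (array([1092. , -942.9, 1094.7]), array([-0.4,  0.7, -0.6])) 488.01913253188064 315.82111455865004 203.70517945146713
side (array([160.5, 775.1, 807.4]), array([ 0.4, -0.7, -0.6])) 410.1183293059018 318.5875709650195 198.86803872068833
wrist (array([574.6,  83.8, 373.2]), array([-0. , -0.3, -0.9])) 309.70691628693146 317.31908548129127 206.89289253901754
{'t': 0.15, 'joints': array([-0. ,  0.7, -0. ,  1.5,  0. ,  1. , -0.1]), 'joint_velocities': array([-0., -0.,  0., -0.,  0., -0., -0.]), 'joint_torque': array([ -0. , -88.3,   1.2, -23.6,   0. ,   0. ,   0. ]), 'eef_pos': array([574.8,   0. , 216.3]), 'eef_rot': array([ 0.7,  0.7, -0. , -0. ]), 'ft_force': array([ 0.5, -0.3, -0.4]), 'torque': array([-0.1, -0.1, -0. ]), 'grip_force': 0.0, 'opening': 85.59610261503828}
```

View pics/scene0.png

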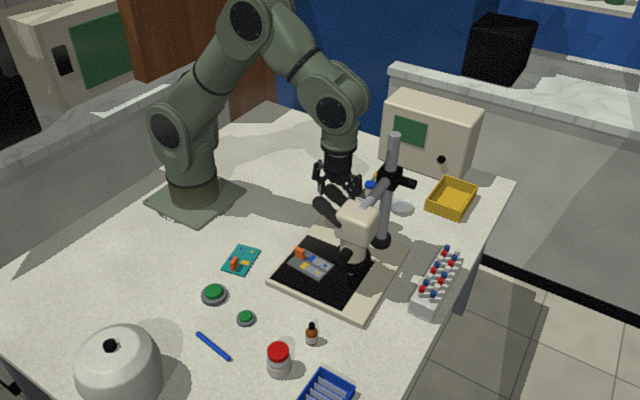

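View pics/side0.png

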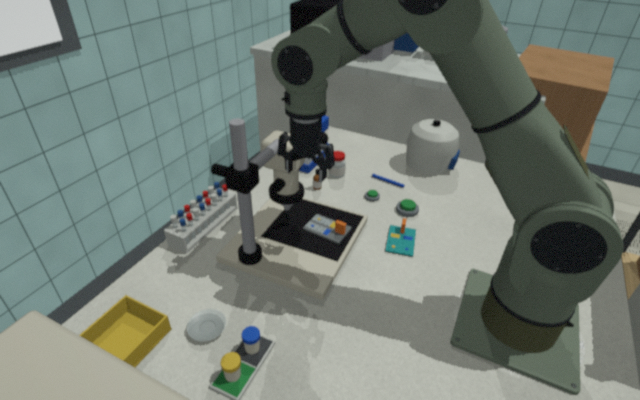

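View pics/wrist0.png

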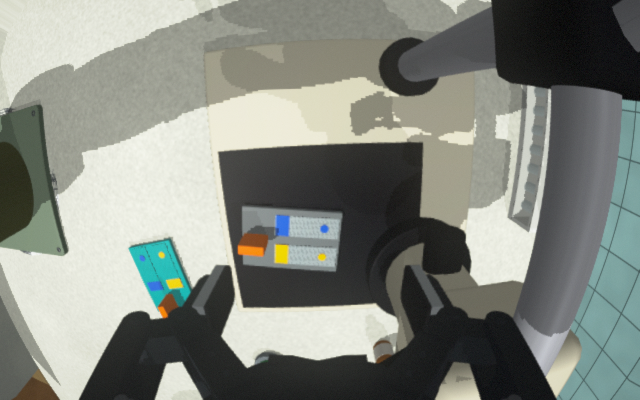

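The scene shows the yellow-capped pot (side 232,365) on the green half and the blue one on grey, so I need the yellow dot.

Candidates:
- **Carrier:** the grey one at scene (310,262), wrist (290,240). The turquoise look-alike is at scene (240,260), wrist (165,280).
- **Button:** the smaller one at scene (245,318), side (372,195). The larger one is at scene (213,293), side (407,207).

Next I'll measure.

```bash
cat > meas.py <<'E'
from h import *
np.set_printoptions(precision=1,suppress=True)
def blob(c,lo,hi,box):
    h=cv2.cvtColor(c['frame'],cv2.COLOR_RGB2HSV); m=cv2.inRange(h,lo,hi); k=np.zeros_like(m); x0,y0,x1,y1=box; k[y0:y1,x0:x1]=1
    n,l,s,ce=cv2.connectedComponentsWithStats(m*k)
    return [(ce[i],s[i,4]) for i in range(1,n) if s[i,4]>5]
E
python3 - <<'E'
from meas import *
S,D,W=cam('scene'),cam('side'),cam('wrist')
Y=((20,120,100),(35,255,255));B=((100,120,90),(125,255,255));O=((5,150,100),(17,255,255));G=((50,90,40),(80,255,255))
boxes=dict(scene=(270,240,345,290),side=(295,205,360,250),wrist=(230,200,350,280))
for c in(S,D,W):
    for nm,q in(('Y',Y),('B',B),('O',O)):
        for ce,a in blob(c,*q,boxes[c['n']]): print(c['n'],nm,ce,a,pt(c,*ce))
for c,b in((S,(190,270,270,335)),(D,(355,180,425,220))):
    for ce,a in blob(c,*G,b): print(c['n'],'G',ce,a,pt(c,*ce))
for ce,a in blob(D,*Y,(200,330,270,400))+blob(D,*B,(200,310,280,360))+blob(D,*G,(190,350,290,400)): print('pots',ce,a,pt(D,*ce))
# base corners (wrist) on z=25, column
for p in((206,42),(474,45),(219,150),(421,143),(245,307),(408,65)): print('W',p,pt(W,*p),onz(W,*p,25))
for p in((267,281),(364,322),(410,243),(350,250),(353,262),(381,243)): print('S',p,pt(S,*p),onz(S,*p,25))
for p in((326,292),(220,258),(249,252),(368,212)): print('D',p,pt(D,*p),onz(D,*p,25))
a=cv2.resize(S['frame'][220:340,180:420],None,fx=3.3,fy=3.3,interpolation=cv2.INTER_CUBIC);b=cv2.resize(D['frame'][150:270,220:400],None,fx=2,fy=2,interpolation=cv2.INTER_CUBIC)
cv2.imwrite('pics/crop1.png',cv2.cvtColor(np.vstack([a[:,:790],np.pad(b[:200],((0,0),(0,790-b.shape[1]),(0,0)))]),cv2.COLOR_RGB2BGR))
E
```

```text
scene Y [303.5 265. ] 32 [528.7 -93.4  35.5]
scene Y [317.  272.5] 6 [577.9 -95.7  34. ]
scene B [311.4 257.8] 35 [533.4 -57.4  38.3]
scene O [299.1 252.6] 94 [1092.  -942.9 1094.7]
side Y [333.2 224.7] 21 [527.  -88.1  36.3]
side B [326.9 231.6] 27 [529.4 -50.4  37. ]
side O [340.  226.3] 114 [496.8 -67.1  57.4]
wrist Y [280.9 253.3] 244 [529.4 -92.8  34. ]
wrist Y [321.3 256.5] 42 [579.3 -96.5  34.8]
wrist B [281.9 225.1] 263 [532.3 -55.   34.2]
wrist B [323.7 228.4] 48 [582.  -58.7  35. ]
wrist O [252.  244.6] 551 [501.5 -65.6  66.4]
scene G [213.  291.3] 224 [ 365.2 -311.9   25.1]
scene G [245.2 315.8] 120 [ 494.8 -328.6   23.1]
side G [372.2 193.4] 49 [ 488.  -314.7   22. ]
side G [407.8 204.9] 133 [ 362.5 -301.8   27.1]
pots [230.7 361.9] 318 [514.1 425.3  61. ]
pots [250.5 335. ] 244 [514.3 355.4  61.8]
pots [234.2 380.6] 542 [506.3 432.6  10.3]
W (206, 42) [437.6 169.7  -0.5] [447.  163.8  25. ]
W (474, 45) [657.6 121.7 218.4] [761.2 169.1  25. ]
W (219, 150) [459.4  35.   25.2] [459.4  34.9  25. ]
W (421, 143) [694.8  43.9  26.4] [695.3  43.7  25. ]
W (245, 307) [ 472.  -184.6   26.5] [ 471.6 -185.8   25. ]
W (408, 65) [657.1 124.2  90.9] [676.3 133.6  25. ]
S (267, 281) [ 468.  -194.6   21.9] [ 469.8 -196.7   25. ]
S (364, 322) [ 775.1 -170.1   23.2] [ 775.6 -171.4   25. ]
S (410, 243) [744.3 211.5  -3.1] [753.2 181.9  25. ]
S (350, 250) [ 683.4 -104.3  190.1] [608.8  48.8  25. ]
S (353, 262) [689.3 -91.7 137.5] [642.    8.3  25. ]
S (381, 243) [687.2 101.5  54.3] [675.8 130.9  25. ]
D (326, 292) [443.3 131.5   8.4] [437.4 144.9  25. ]
D (220, 258) [745.5 167.3  20. ] [741.8 171.1  25. ]
D (249, 252) [664.9 142.4  57.2] [686.6 115.3  25. ]
D (368, 212) [ 472.5 -241.    -0.5] [ 462.7 -208.9   25. ]
```

View pics/crop1.png

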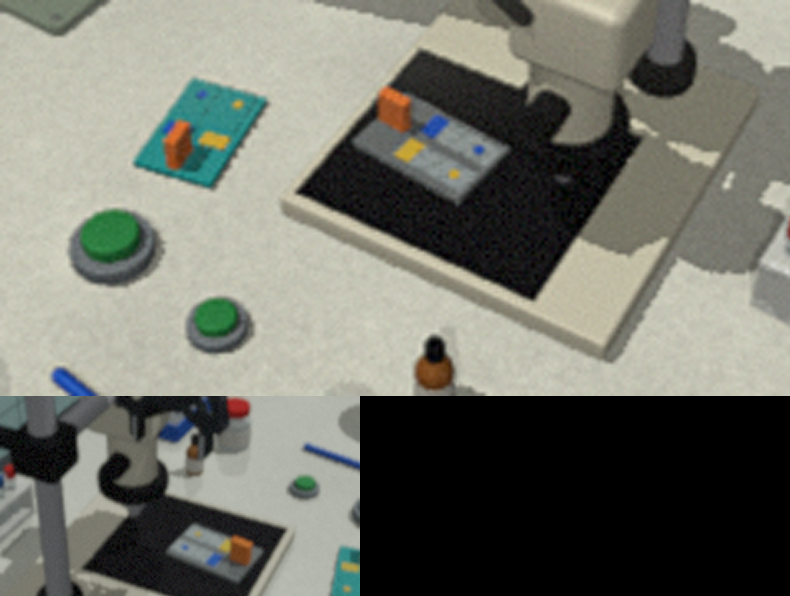

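The crop confirms the grey carrier with its fin, at scene about (299,253), and the small button at scene (245,316). The lens tip shows at about scene (350,274) and side (288,207). I'll back the hand away from the microscope and turn it, then pin down the lens.

```bash
python3 -m pendant '1 -0.05 0 0 0; 1 -0.05 0 0 0; 1 0 -0.03 0 0.19; 1 0 -0.03 0 0.19; 1 0 -0.028 0 0.19; 1 0 0 0 0.19; 1 0 0 0 0.19; 1 0 0 0 0.19; 1 0 0 0 0.19; 1 0 0 0 0.19'; python3 -m pendant '1 0 0 0 0.19; 1 0 0 0 0.19; 1 0 0 0 0.011; 1 0 0 0 0'
python3 - <<'E'
from meas import *
S,D,W=cam('scene'),cam('side'),cam('wrist')
r=lambda i,f:cv2.resize(i,None,fx=f,fy=f,interpolation=cv2.INTER_CUBIC)
a=r(S['frame'][230:300,310:410],4); b=r(D['frame'][170:240,250:350],4); w=r(W['frame'],.9)[:310,:]
w=np.pad(w[:,:576],((0,0),(0,224),(0,0)))
cv2.imwrite('pics/c2.png',cv2.cvtColor(np.vstack([np.hstack([a,b]),w]),cv2.COLOR_RGB2BGR))
for c in(S,D): np.save(c['n']+'.npy',c,allow_pickle=True)
E
```

```text
t: 1.3
eef_pos: [495.0, -70.5, 216.7]
eef_rot: [0.184, 0.983, -0.0, 0.0]
ft_force: [0.4, 0.3, 0.2]
opening: 85.4
grip_force: 0.0
t: 1.7
eef_pos: [494.9, -70.5, 216.6]
eef_rot: [0.037, 0.999, 0.0, -0.0]
ft_force: [1.0, -0.7, -0.3]
opening: 85.5
grip_force: 0.0
```

View pics/c2.png

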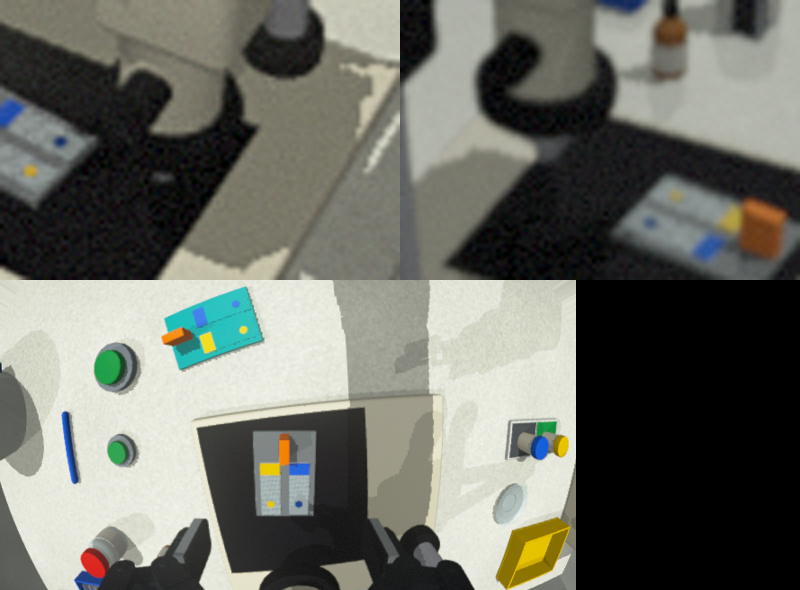

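```bash
python3 - <<'E'
from meas import *
S=np.load('scene.npy',allow_pickle=True).item();D=np.load('side.npy',allow_pickle=True).item();W=cam('wrist')
for p in((350,274),(351,274.5),(350,273)):
  for q in((286.5,207),(286.5,209)): print(p,q,*tri(S,p,D,q))
for p in((350,274),(351,275),(350,272)): print('S',pt(S,*p),onz(S,*p,62))
for q in((286,207),(287,208),(286,209)): print('D',pt(D,*q),onz(D,*q,62))
# ring-light black pixels: points with height 105..140 near, circle in xy
for c in(S,D):
  v,u=np.mgrid[225:300,310:400] if c is S else np.mgrid[160:230,250:340]
  P=np.array([pt(c,a,b) for a,b in zip(u.ravel(),v.ravel())])
  k=(abs(P[:,2]-124)<9)&(np.hypot(P[:,0]-674,P[:,1]+57)<75)
  Q=P[k]; A=np.c_[2*Q[:,:2],np.ones(len(Q))]; s=np.linalg.lstsq(A,(Q[:,:2]**2).sum(1),rcond=None)[0]
  print(c['n'],'ring',k.sum(),s[:2],np.sqrt(s[2]+s[0]**2+s[1]**2))
  k=(abs(P[:,2]-62)<12)&(np.hypot(P[:,0]-674,P[:,1]+57)<25); print('tip pts',k.sum(),P[k].mean(0) if k.any() else '')
  k=(P[:,2]>300); 
# column
v,u=np.mgrid[125:250,225:262]; P=np.array([pt(D,a,b) for a,b in zip(u.ravel(),v.ravel())])
k=(P[:,2]>70)&(P[:,2]<230)&(np.hypot(P[:,0]-674,P[:,1]-138)<50);Q=P[k];A=np.c_[2*Q[:,:2],np.ones(len(Q))]; s=np.linalg.lstsq(A,(Q[:,:2]**2).sum(1),rcond=None)[0]
print('col',k.sum(),s[:2],np.sqrt(s[2]+s[0]**2+s[1]**2))
# base: points at z 20..30 from wrist & scene, min-area rect
A=[]
for c in(W,S,D):
  v,u=np.mgrid[0:400:2,0:640:2]
  for a,b in zip(u.ravel(),v.ravel()):
    if c['z_map'][b,a]>0:
      p=pt(c,a,b)
      if 21<p[2]<29 and 430<p[0]<800 and -230<p[1]<210: A.append(p)
A=np.array(A); 
m=np.zeros((480,420),np.uint8)
for p in A: m[int(p[1]+250),int(p[0]-400)]=1
m=cv2.morphologyEx(m,cv2.MORPH_CLOSE,np.ones((9,9)));m=cv2.morphologyEx(m,cv2.MORPH_OPEN,np.ones((9,9)))
cn=max(cv2.findContours(m,0,1)[0],key=cv2.contourArea)
r=cv2.minAreaRect(cn); print('rect',np.array(r[0])+[400,-250],r[1],r[2])
for nm,q in(('Y',((20,120,100),(35,255,255))),('B',((100,120,90),(125,255,255))),('O',((5,150,100),(17,255,255)))):
  for ce,a in blob(W,*q,(260,160,370,270)): print('W',nm,ce,a,pt(W,*ce))
for ce,a in blob(W,(50,90,40),(80,255,255),(90,60,160,220)): print('W G',ce,a,pt(W,*ce))
E
```

```text
(350, 274) (286.5, 207) [673.9 -69.9  61.1] 1.7223940522517027
(350, 274) (286.5, 209) [672.  -66.2  56.7] 1.4906943464852442
(351, 274.5) (286.5, 207) [675.8 -70.1  60.4] 1.1459190681429272
(351, 274.5) (286.5, 209) [673.9 -66.4  56. ] 1.3901323893559623
(350, 273) (286.5, 207) [672.7 -67.9  62.9] 1.7455875098084757
(350, 273) (286.5, 209) [670.8 -64.3  58.5] 1.5145224160786586
S [674.7 -73.5  64.9] [673.5 -71.   62. ]
S [663.7 -43.2  26.9] [677.8 -72.8  62. ]
S [ 694.4 -115.5  122.2] [669.7 -64.3  62. ]
D [669.3 -57.7  70.9] [675.4 -67.8  62. ]
D [668.7 -62.3  64.3] [670.3 -64.9  62. ]
D [667.8 -54.9  65.9] [670.4 -59.3  62. ]
scene ring 166 [671.3 -67. ] 50.47127881549101
tip pts 7 [673.9 -72.9  65.6]
side ring 179 [672.1 -65. ] 50.391746198716994
tip pts 17 [668.1 -60.   67.6]
col 666 [672.6 130.1] 15.4573236357332
rect [608.3 -14.9] (319.1072998046875, 352.34869384765625) 2.687000036239624
W Y [299.5 210. ] 287 [529.3 -93.1  34.1]
W Y [300.3 248.7] 47 [579.  -96.8  34.7]
W B [332.1 210. ] 293 [532.3 -55.3  33.3]
W B [331.5 248.6] 38 [581.6 -58.8  34.8]
W O [315.5 188. ] 389 [494.6 -71.7  69.2]
W G [121.6  96.4] 1070 [ 365.7 -304.8   31.1]
W G [130.4 190.9] 442 [ 490.6 -322.5   20.8]
```

The lens is at about (671.5, -66), agreed by the ring fit, base rectangle and column, with the microscope yawed 2.7°. The yellow dot is at (579, -97), the carrier is yawed -4.1°, and the fin is at (498.8, -72).

The tool can't lean. So I'll pinch the fin, swing the fin to the left side clear of the eyepieces, and finish with a short straight push on the end of the fin.

```bash
python3 -m pendant '1 0 -0.0018 -0.05 0; 1 0 0 -0.05 0; 1 0 0 -0.05 0; 1 0 0 -0.038 0; 1 0 0 0 0; 1 0 0 0 0'; python3 -m pendant '0 0 0 0 0; 0 0 0 0 0; 0 0 0 0 0; 0 0 0 0 0; 0 0 0 0 0; 0 0 0 0 0; 0 0 0 0 0; 0 0 0 0 0'
cat > car.py <<'E'
from meas import *
def look(c,ref,r=60):
    "yellow/blue dots near world ref"
    u,v=proj(c,[*ref,35]); k=int(r); b=(max(0,int(u)-k),max(0,int(v)-k),int(u)+k,int(v)+k)
    for nm,q in(('Y',((20,110,80),(35,255,255))),('B',((100,110,60),(125,255,255))),('O',((5,150,80),(17,255,255)))):
        for ce,a in blob(c,*q,b): print(c['n'],nm,ce,a,onz(c,*ce,35 if nm!='O' else 60))
E
python3 - <<'E'
from car import *
for n in('wrist','side','scene'): look(cam(n),(560,-78),40)
print(bot.get_obs()['eef_pos'])
E
```

```text
t: 2.5
eef_pos: [495.2, -71.6, 67.1]
eef_rot: [0.035, 0.999, -0.0, -0.0]
ft_force: [-0.6, -0.4, 0.4]
opening: 85.4
grip_force: 0.0
t: 3.3
eef_pos: [494.9, -71.8, 66.2]
eef_rot: [0.035, 0.999, -0.0, -0.0]
ft_force: [-0.0, 0.6, -0.4]
opening: -0.4
grip_force: 0.0
wrist Y [280.9 279.7] 252 [528.7 -99.7  35. ]
wrist B [349.8 279.5] 124 [531.9 -50.6  35. ]
side Y [333.  224.7] 23 [528.2 -89.3  35. ]
side B [327.  231.4] 27 [530.6 -53.4  35. ]
side O [340.  226.7] 109 [494.9 -62.7  60. ]
scene Y [303.5 265. ] 32 [528.4 -92.9  35. ]
scene Y [317.  272.5] 6 [578.4 -96.4  35. ]
scene B [310.9 257.9] 33 [530.9 -55.8  35. ]
scene O [298.9 252.8] 93 [502.3 -78.4  60. ]
[495.  -71.8  66.2]
```

```bash
python3 - <<'E'
from meas import *
S,D,W=cam('scene'),cam('side'),cam('wrist')
r=lambda i,f:cv2.resize(i,None,fx=f,fy=f,interpolation=cv2.INTER_CUBIC)
a=r(S['frame'][190:290,260:360],4)[:,:400]; b=r(D['frame'][150:250,290:390],4)
w=r(W['frame'][200:400,160:480],1.25)[:200]
cv2.imwrite('pics/c3.png',cv2.cvtColor(np.vstack([np.hstack([a,b]),np.pad(w,((0,0),(0,400),(0,0)))]),cv2.COLOR_RGB2BGR))
print(bot.get_obs()['opening'],bot.get_obs()['grip_force'])
E
```

```text
-0.10927054470584283 0.0
```

View pics/c3.png

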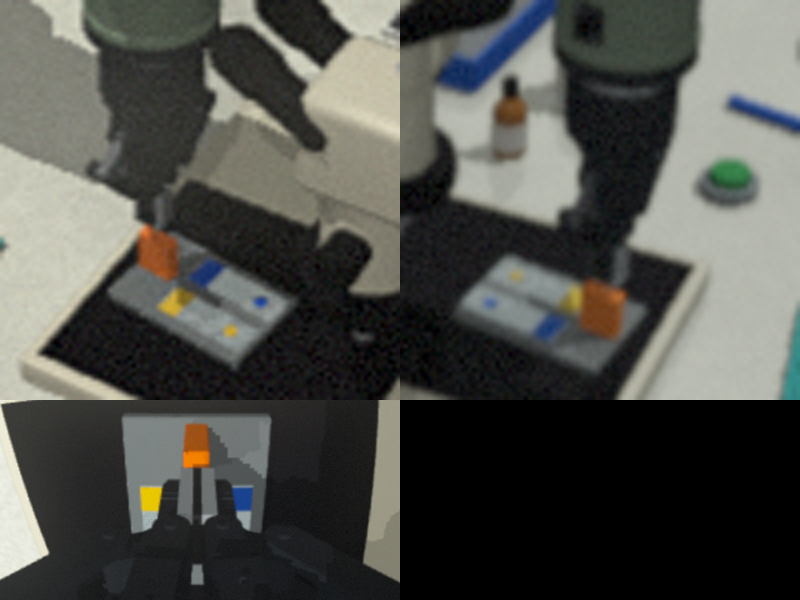

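```bash
python3 - <<'E'
from meas import *
S,D,W=cam('scene'),cam('side'),cam('wrist')
o=bot.get_obs();e=o['eef_pos'];print(e,o['eef_rot'],o['ft_force'])
for c in(S,D,W): print(c['n'],proj(c,e),proj(c,e-[0,0,25]),proj(c,[498.8,-71.9,69]),proj(c,[484,-71,69]),proj(c,[513.5,-73,69]))
for p in((345.5,218),(345,215),(344.5,212),(340,226),(340,221)): print('D',pt(D,*p))
for p in((301,246),(301,243),(300,240),(299,250),(299,254)): print('S',pt(S,*p))
for p in((310,270),(326,270),(317,234),(317,248),(317,243)): print('W',pt(W,*p))
E
```

```text
[495.  -71.8  66.3] [ 0.  1. -0.  0.] [ 0.2 -0.3  0.2]
scene [298.1 249. ] [298.2 254.9] [299.2 248.9] [295.3 246.8] [303. 251.]
side [341.4 223.2] [340.9 229.9] [340.2 222. ] [344.9 223.8] [335.7 220.3]
wrist [316.4 256.7] [316.5 238.6] [316.7 264.9] [316.4 241.4] [316.6 286.4]
D [485.2 -75.5  86.3]
D [483.9 -66.5 103.8]
D [485.8 -65.9 114. ]
D [496.1 -65.2  60.2]
D [501.3 -75.7  69.1]
S [472.  -22.2  26.9]
S [503.2 -68.5  92.8]
S [503.9 -74.7 110.3]
S [504.3 -80.8  74.5]
S [502.6 -78.5  55.1]
W [483.3 -73.8 100.9]
W [483.9 -66.5 100.7]
W [484.1 -70.7  58.7]
W [488.2 -71.   68.7]
W [485.3 -70.8  68.3]
```

```bash
python3 - <<'E'
from meas import *
S,D,W=cam('scene'),cam('side'),cam('wrist')
for c,us,vs in((D,range(341,349,2),range(212,226,2)),(S,range(297,304,2),range(238,252,2))):
  for v in vs: print(c['n'],v,[ (u,*np.round(pt(c,u,v)).astype(int)) for u in us])
for v in range(236,330,8): print(v,[tuple(np.round(pt(W,u,v)).astype(int)) for u in(308,312,317,322,326)])
E
```

```text
side 212 [(341, np.int64(486), np.int64(-40), np.int64(132)), (343, np.int64(489), np.int64(-64), np.int64(114)), (345, np.int64(484), np.int64(-65), np.int64(115)), (347, np.int64(521), np.int64(-178), np.int64(24))]
side 214 [(341, np.int64(493), np.int64(-58), np.int64(110)), (343, np.int64(490), np.int64(-66), np.int64(106)), (345, np.int64(484), np.int64(-65), np.int64(108)), (347, np.int64(517), np.int64(-168), np.int64(25))]
side 216 [(341, np.int64(492), np.int64(-58), np.int64(103)), (343, np.int64(488), np.int64(-63), np.int64(101)), (345, np.int64(485), np.int64(-69), np.int64(98)), (347, np.int64(513), np.int64(-160), np.int64(24))]
side 218 [(341, np.int64(492), np.int64(-58), np.int64(96)), (343, np.int64(488), np.int64(-63), np.int64(94)), (345, np.int64(485), np.int64(-70), np.int64(90)), (347, np.int64(508), np.int64(-148), np.int64(27))]
side 220 [(341, np.int64(492), np.int64(-59), np.int64(88)), (343, np.int64(161), np.int64(775), np.int64(807)), (345, np.int64(511), np.int64(-141), np.int64(23)), (347, np.int64(505), np.int64(-142), np.int64(24))]
side 222 [(341,
[... 4081 characters left out ...]
, np.int64(-74), np.int64(131)), (np.int64(486), np.int64(-73), np.int64(126)), (np.int64(492), np.int64(-71), np.int64(118)), (np.int64(488), np.int64(-69), np.int64(124)), (np.int64(482), np.int64(-67), np.int64(131))]
316 [(np.int64(483), np.int64(-74), np.int64(135)), (np.int64(489), np.int64(-73), np.int64(127)), (np.int64(496), np.int64(-71), np.int64(119)), (np.int64(491), np.int64(-69), np.int64(125)), (np.int64(483), np.int64(-67), np.int64(135))]
324 [(np.int64(482), np.int64(-74), np.int64(140)), (np.int64(493), np.int64(-73), np.int64(127)), (np.int64(501), np.int64(-72), np.int64(118)), (np.int64(493), np.int64(-69), np.int64(127)), (np.int64(485), np.int64(-67), np.int64(138))]
```

Depth shows the closed fingertips about 20 mm above the reported TCP height, at z ≈ 86. They closed above the fin and touched nothing. I'll open, go 42 mm lower and close again.

```bash
python3 -m pendant '1 0 0 0 0; 1 0 0 0 0; 1 0 0 0 0; 1 0 0 0 0; 1 0 0 0 0; 1 0 0 0 0; 1 0 0 -0.025 0; 1 0 0 -0.0275 0; 1 0 0 0 0; 1 0 0 0 0'; python3 -m pendant '0 0 0 0 0; 0 0 0 0 0; 0 0 0 0 0; 0 0 0 0 0; 0 0 0 0 0; 0 0 0 0 0; 0 0 0 0 0; 0 0 0 0 0'
python3 - <<'E'
from car import *
for n in('side','scene'): look(cam(n),(560,-78),40)
W=cam('wrist');print(ray(W,W['cx'],W['cy']))
for v in range(236,330,16): print(v,[tuple(np.round(pt(W,u,v)).astype(int).tolist()) for u in(300,308,317,326,334)])
E
```

```text
t: 4.9
eef_pos: [494.9, -71.7, 24.6]
eef_rot: [0.035, 0.999, -0.0, -0.0]
ft_force: [-0.1, -1.0, 0.4]
opening: 85.5
grip_force: 0.0
t: 5.7
eef_pos: [495.0, -71.9, 24.5]
eef_rot: [0.035, 0.999, -0.0, 0.0]
ft_force: [-0.8, 0.1, 7.1]
opening: 11.2
grip_force: 59.5
side Y [332.5 225.5] 15 [527.7 -85.1  35. ]
side B [327.  231.5] 28 [530.4 -53.1  35. ]
scene Y [303.7 264.8] 32 [528.5 -92.1  35. ]
scene Y [317.  272.3] 7 [577.9 -95.7  35. ]
scene B [311.2 257.7] 32 [531.  -54.4  35. ]
scene O [301.6 253.6] 38 [510.9 -76.8  60. ]
(array([411.8, -65.4, 181.5]), array([ 0.3, -0. , -0.9]))
236 [(480, -80, 27), (480, -75, 27), (481, -71, 27), (482, -66, 26), (482, -61, 26)]
252 [(487, -80, 33), (484, -75, 40), (484, -71, 41), (484, -66, 41), (488, -62, 33)]
268 [(483, -78, 58), (484, -75, 56), (484, -71, 57), (485, -67, 56), (485, -63, 57)]
284 [(483, -78, 70), (485, -75, 69), (485, -71, 68), (486, -67, 68), (485, -63, 70)]
300 [(488, -78, 76), (494, -75, 68), (493, -71, 70), (494, -67, 68), (489, -64, 76)]
316 [(495, -79, 78), (503, -76, 68), (503, -72, 68), (503, -68, 69), (496, -64, 78)]
```

The fin is gripped at 11 mm opening and 60 N. Now I'll turn the carrier -40°, slide it left, then forward, staying 60 mm clear of the eyepieces.

```bash
python3 -m pendant '0 0 0 0 -0.15; 0 0 0.02 0 -0.15; 0 0 0.03 0 -0.15; 0 0 0.03 0 -0.15; 0 0 0.03 0 -0.15; 0 0 0.0324 0 -0.139; 0 0.025 0 0 0; 0 0.03 0 0 0; 0 0.03 0 0 0; 0 0.03 0 0 0'; python3 -m pendant '0 0 0 0 0; 0 0 0 0 0'
python3 - <<'E'
from car import *
for n in('side','scene','wrist'): look(cam(n),(620,20),75 if n=='wrist' else 45)
E
```

```text
t: 6.85
eef_pos: [587.5, 42.2, 24.6]
eef_rot: [0.375, 0.927, -0.0, -0.0]
ft_force: [-1.6, -0.0, -1.4]
opening: 10.8
grip_force: 58.5
t: 7.05
eef_pos: [588.1, 42.0, 24.6]
eef_rot: [0.375, 0.927, 0.0, 0.001]
ft_force: [2.6, -0.7, 6.0]
opening: 10.9
grip_force: 59.5
side B [282.9 238.5] 36 [627.2  33.2  35. ]
side O [294.2 240.5] 50 [581.   49.7  60. ]
wrist O [317.2 290. ] 2044 [586.7  43.   60. ]
```

```bash
python3 -m pendant '1 0 0 0 0; 1 0 0 0 0; 1 0 0 0 0; 1 0 0 0 0; 1 0 0 0 0; 1 0 0 0 0; 1 0 0 0.03 0; 1 0 0 0.03 0; 1 -0.037 0.036 0 -0.15; 1 -0.0375 0.036 0 -0.18'; python3 -m pendant '1 0 0 0 -0.186; 1 0 0 0 -0.186; 1 0 0 0 -0.186; 1 0 0 0 -0.186; 1 0 0 0 -0.186; 1 0 0 0 -0.186; 1 0 0 0 -0.186; 1 0 0 0 -0.186; 1 0 0 0 -0.182; 1 0 0 0 0'
python3 - <<'E'
from car import *
S,D,W=cam('scene'),cam('side'),cam('wrist')
for c in(S,D,W): look(c,(620,0),100 if c is W else 45)
save(W,'w4.png')
r=lambda i,f:cv2.resize(i,None,fx=f,fy=f,interpolation=cv2.INTER_CUBIC)
cv2.imwrite('pics/c4.png',cv2.cvtColor(np.vstack([r(W['frame'],.8)[:,:512],np.hstack([r(S['frame'][190:290,260:388],2),r(D['frame'][150:250,250:378],2)])]),cv2.COLOR_RGB2BGR))
E
```

```text
t: 8.2
eef_pos: [527.0, 99.6, 72.8]
eef_rot: [0.494, 0.869, 0.001, 0.001]
ft_force: [0.5, 2.6, -0.9]
opening: 85.4
grip_force: 0.0
t: 9.2
eef_pos: [527.3, 99.9, 72.2]
eef_rot: [0.921, 0.39, -0.0, 0.0]
ft_force: [0.4, 0.3, -0.3]
opening: 85.4
grip_force: 0.0
side B [283.8 238.7] 30 [624.6  32.6  35. ]
side O [293.1 240.3] 61 [583.8  50.6  60. ]
wrist Y [473.  253.7] 263 [599.4   1.4  35. ]
wrist Y [521.  248.4] 76 [635.5 -30.4  35. ]
wrist B [480.1 204.1] 626 [625.9  32.1  35. ]
wrist B [531.1 205.2] 86 [661.8  -3.2  35. ]
wrist O [447.9 240. ] 1681 [589.6  44.6  60. ]
```

View pics/c4.png

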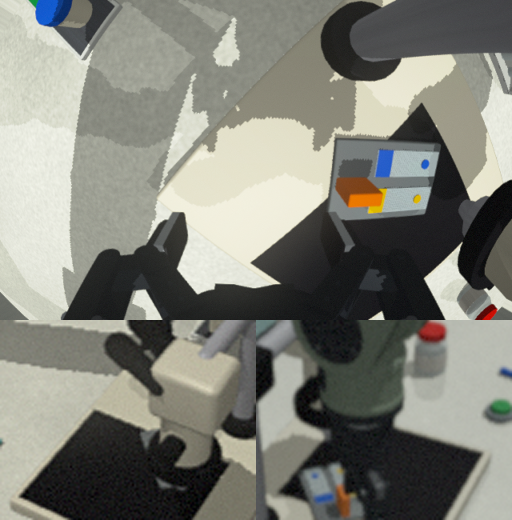

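The yellow dot is at (635.5, -30.4). It still has to go (36, -36), almost exactly along the carrier's axis. I'll check the open fingertip geometry before lowering.

```bash
python3 - <<'E'
from meas import *
W=cam('wrist'); e=bot.get_obs()['eef_pos']; d=np.array([.719,-.695,0]);n=np.array([.695,.719,0])
P=np.array([pt(W,u,v) for v in range(230,400,3) for u in range(170,560,3) if W['z_map'][v,u]>0]); q=P-e
a,b=q@d,q@n
k=(abs(b)<25)&(abs(a)<75)&(P[:,2]>85)&(P[:,2]<200)
for z in range(85,200,8):
    m=k&(abs(P[:,2]-z)<4)
    for s in(-1,1):
        mm=m&(a*s>0)
        if mm.any(): print(z,s,mm.sum(),a[mm].min().round(),a[mm].max().round(),b[mm].min().round(),b[mm].max().round())
E
```

```text
101 -1 16 -47.0 -43.0 -9.0 10.0
101 1 14 42.0 48.0 -9.0 11.0
109 -1 40 -57.0 -43.0 -11.0 12.0
109 1 41 42.0 55.0 -10.0 12.0
117 -1 48 -57.0 -43.0 -11.0 12.0
117 1 52 41.0 55.0 -12.0 12.0
125 -1 60 -57.0 -43.0 -11.0 12.0
125 1 56 42.0 55.0 -11.0 12.0
133 -1 59 -57.0 -43.0 -6.0 12.0
133 1 61 42.0 55.0 -9.0 12.0
141 -1 37 -56.0 -43.0 1.0 13.0
141 1 41 42.0 65.0 0.0 14.0
149 -1 104 -58.0 -38.0 -10.0 14.0
149 1 171 37.0 72.0 -11.0 15.0
157 -1 74 -58.0 -3.0 -12.0 18.0
157 1 237 2.0 73.0 -11.0 18.0
165 -1 245 -45.0 -1.0 -10.0 18.0
165 1 338 0.0 73.0 -11.0 19.0
173 -1 258 -37.0 -1.0 10.0 18.0
173 1 364 0.0 71.0 -9.0 19.0
181 -1 148 -32.0 -2.0 9.0 21.0
181 1 256 0.0 71.0 0.0 21.0
189 -1 3 -22.0 -16.0 20.0 21.0
189 1 60 21.0 69.0 10.0 21.0
```

```bash
python3 -m pendant '1 0 0 -0.0375 0; 1 0 0 -0.0375 0; 1 0 0 0 0; 1 0.0075 -0.0075 0 0; 1 0.0075 -0.0075 0 0; 1 0.0075 -0.0075 0 0; 1 0.0075 -0.0075 0 0; 1 0.0075 -0.0075 0 0; 1 0.0075 -0.0075 0 0; 1 0 0 0 0'
cat > dots.py <<'E'
from car import *
W=cam('wrist'); look(W,(650,-40),100); print(proj(W,[671.5,-66.2,35]))
E
python3 dots.py
```

```text
t: 10.4
eef_pos: [564.2, 62.4, 12.3]
eef_rot: [0.921, 0.39, 0.0, 0.0]
ft_force: [-0.5, 0.5, 0.1]
opening: 85.1
grip_force: 0.0
wrist Y [499.6 280.1] 149 [635.1 -17.2  35. ]
wrist Y [550.  285.5] 97 [662.2 -56.5  35. ]
wrist B [505.8 235.7] 987 [652.3   6.2  35. ]
wrist B [566.1 233. ] 121 [688.3 -29.1  35. ]
wrist O [468.5 287.2] 2814 [618.7  19.3  60. ]
wrist O [580.7 366.4] 10 [ 653.  -145.6   60. ]
[562.9 283.8]
```

```bash
python3 -m pendant '1 0.005 -0.005 0 0; 1 0.004 -0.004 0 0; 1 0 0 0 0; 1 0 0 0 0'
python3 dots.py; python3 - <<'E'
from meas import *
W=cam('wrist');D=cam('side');S=cam('scene'); r=lambda i,f:cv2.resize(i,None,fx=f,fy=f,interpolation=cv2.INTER_CUBIC)
cv2.imwrite('pics/c5.png',cv2.cvtColor(np.vstack([r(W['frame'][170:360,440:640],3.0)[:340],np.hstack([r(D['frame'][180:265,240:315],4)[:,:300],r(S['frame'][240:300,310:385],4)[:,:300]][:1]+[np.zeros((340,300,3),np.uint8)])]),cv2.COLOR_RGB2BGR)) if 0 else None
a=r(W['frame'][200:350,440:640],3.0);b=r(D['frame'][190:255,250:350],3.0)[:150];c=r(S['frame'][245:295,320:420],3)
cv2.imwrite('pics/c5.png',cv2.cvtColor(np.vstack([a,np.hstack([b,c])]),cv2.COLOR_RGB2BGR))
E
```

```text
t: 10.85
eef_pos: [570.6, 56.5, 12.2]
eef_rot: [0.921, 0.391, 0.0, -0.0]
ft_force: [0.2, 0.7, 0.3]
opening: 85.7
grip_force: 0.0
wrist Y [499.8 281. ] 155 [641.4 -23.6  35. ]
wrist Y [550.  286.4] 100 [668.3 -62.9  35. ]
wrist B [506.  236.7] 985 [658.5  -0.2  35. ]
wrist B [566.2 234.1] 119 [694.4 -35.5  35. ]
wrist O [468.4 287.8] 2764 [625.   13.1  60. ]
wrist O [576.1 369.1] 9 [ 655.  -148.3   60. ]
[554.5 285.9]
```

View pics/c5.png

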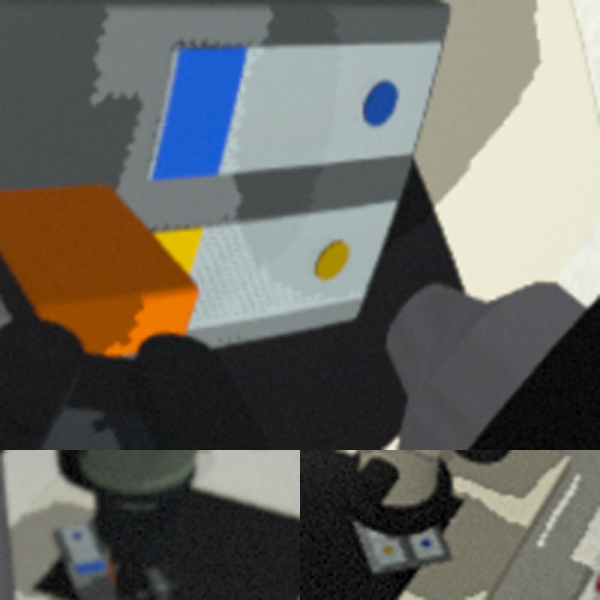

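The lens cone is visible in the wrist view at crop (420,330), and the dot at crop (332,260). I'll fit the cone axis in the same camera, so calibration error cancels against the dot.

```bash
cat > lens.py <<'E'
from meas import *
from scipy.optimize import least_squares
def lens(W):
    u0,v0=proj(W,[671.5,-66.2,75]).astype(int)
    P=np.array([pt(W,u,v) for v in range(max(0,v0-50),min(400,v0+80)) for u in range(u0-50,min(640,u0+60)) if W['z_map'][v,u]>0])
    k=(P[:,2]>64)&(P[:,2]<108)&(np.hypot(P[:,0]-671.5,P[:,1]+66)<32)
    P=P[k]; r=9+15*np.clip((P[:,2]-62)/24,0,1)
    s=least_squares(lambda c:np.hypot(P[:,0]-c[0],P[:,1]-c[1])-r,[671,-66],loss='soft_l1')
    return s.x,len(P),np.sqrt(np.mean(s.fun**2)),P[:,2].min()
E
python3 - <<'E'
from lens import *
W=cam('wrist'); print(lens(W))
for n in('scene','side'): print(n,lens(cam(n)))
for nm,q in(('Y',((20,110,80),(35,255,255))),('B',((100,110,60),(125,255,255)))):
    for ce,a in blob(W,*q,(520,200,600,310)): print(nm,ce,a,onz(W,*ce,35),pt(W,*ce))
E
```

```text
(array([672.6, -66.6]), 2553, np.float64(1.4801293909563866), np.float64(64.00520497237454))
scene (array([670.9, -63.5]), 6, np.float64(1.1813285108585967), np.float64(64.00847280205494))
side (array([670.8, -66.3]), 1, np.float64(2.3321819817567757e-06), np.float64(85.50162156247984))
Y [550.2 286.3] 97 [668.4 -62.8  35. ] [668.5 -63.2  34.7]
B [520.4 219.5] 17 [670.9   1.8  35. ] [671.    1.7  34.9]
B [566.3 234.2] 117 [694.4 -35.5  35. ] [694.5 -35.8  34.7]
```

```bash
python3 -m pendant '1 0.0024 -0.0024 0 0; 1 0.0023 -0.0023 0 0; 1 0 0 0 0; 1 0 0 0 0'
cat > chk.py <<'E'
from lens import *
W=cam('wrist'); print(lens(W))
u,v=proj(W,[671.5,-66,35]).astype(int)
for nm,q in(('Y',((20,110,80),(35,255,255))),('B',((100,110,60),(125,255,255)))):
    for ce,a in blob(W,*q,(u-30,v-70,min(u+45,639),v+25)): print(nm,ce,a,onz(W,*ce,35))
E
python3 chk.py
```

```text
t: 11.6
eef_pos: [574.4, 52.6, 12.2]
eef_rot: [0.921, 0.391, -0.0, -0.0]
ft_force: [-0.4, -0.1, 0.5]
opening: 85.6
grip_force: 0.0
(array([672.6, -66.7]), 2569, np.float64(1.4703744716679266), np.float64(64.01124287306985))
Y [549.7 286.5] 96 [671.9 -66.6  35. ]
B [519.6 218.9] 16 [674.5  -1.6  35. ]
B [565.8 234.1] 120 [697.9 -39.1  35. ]
```

The dot is within 1 mm of the lens axis. I'll back straight off along the push line, rise, and go round the user's side to view the button.

```bash
python3 -m pendant '1 -0.015 0.015 0 0; 1 -0.03 0.03 0 0; 1 -0.04 0.02 0 0; 1 -0.03 0 0.04 0; 1 -0.01 0 0.05 0; 1 0 0 0.06 0; 1 0 0 0.06 0; 0 0 -0.03 0 0; 0 0 -0.05 0 0; 0 0 -0.06 0 0'; python3 -m pendant '0 0 -0.06 0 0; 0 0 -0.06 0 0; 0 0 -0.06 0 0; 0 0 -0.06 0 0; 0 0 -0.06 0 0; 0 0 -0.04 0 0; 0 0.02 -0.02 0 0; 0 0 0 0 0; 0 0 0 0 0; 0 0 0 0 0'
python3 - <<'E'
from lens import *
S,D,W=cam('scene'),cam('side'),cam('wrist')
G=((50,90,40),(80,255,255))
for c in(S,D,W):
    for ce,a in blob(c,*G,(0,0,640,400)):
        p=pt(c,*ce)
        if a>30 and 300<p[0]<600 and -420<p[1]<-200: print(c['n'],ce,a,p,onz(c,*ce,24))
Y=((20,110,80),(35,255,255))
for c in(S,W):
    for ce,a in blob(c,*Y,(0,0,640,400)):
        p=pt(c,*ce)
        if np.hypot(p[0]-671,p[1]+66)<60: print('dotY',c['n'],ce,a,onz(c,*ce,35))
save(W,'w6.png')
E
```

```text
t: 12.65
eef_pos: [474.3, -7.4, 180.6]
eef_rot: [0.92, 0.392, 0.0, -0.0]
ft_force: [1.5, -0.5, 0.3]
opening: 44.0
grip_force: 0.0
t: 13.65
eef_pos: [490.2, -294.6, 180.3]
eef_rot: [0.92, 0.391, -0.0, -0.0]
ft_force: [-0.3, 0.2, -0.1]
opening: -0.3
grip_force: 0.0
scene [213.2 291.2] 222 [ 370.3 -315.7   32.1] [ 364.7 -310.9   24. ]
scene [245.2 315.9] 120 [ 495.3 -328.9   23.5] [ 495.6 -329.2   24. ]
side [372.2 193.4] 51 [ 489.3 -317.9   19.7] [ 487.5 -311.9   24. ]
side [407.7 204.9] 131 [ 362.9 -302.7   26.7] [ 363.6 -306.4   24. ]
wrist [338.7 203. ] 782 [ 492.2 -325.    20.4] [ 492.9 -323.9   24. ]
wrist [251.1 266.9] 1318 [ 368.8 -309.4   30.4] [ 365.1 -311.    24. ]
```

View pics/w6.png

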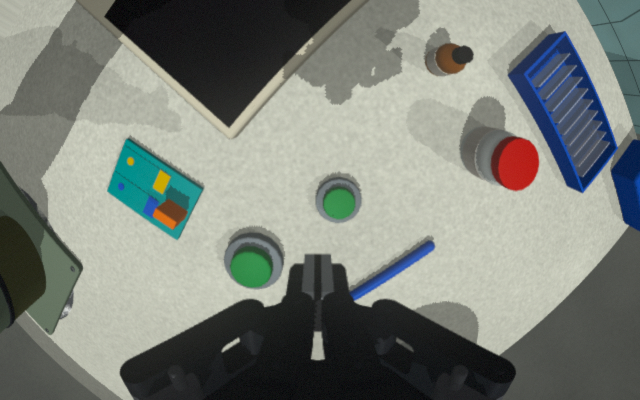

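The wrist view shows the small button at (339,203). The large one is at (251,267), and the turquoise look-alike at (155,190) hasn't moved. The button top is at about (492.3, -325, 21), so I'll move above it and come down.

```bash
python3 -m pendant '0 0.0026 -0.038 0 0; 0 0 0 -0.05 0; 0 0 0 -0.06 0; 0 0 0 -0.06 0; 0 0 0 -0.04 0; 0 0 0 0 0; 0 0 0 0 0'; python3 - <<'E'
from meas import *
G=((50,90,40),(80,255,255))
for n in('scene','side'):
    c=cam(n)
    b=(235,300,257,330) if n=='scene' else (360,183,386,203)
    for ce,a in blob(c,*G,b): print(n,ce,a,pt(c,*ce))
    print(proj(c,bot.get_obs()['eef_pos']+[0,0,20]))
E
python3 -m pendant '0 0 0 -0.003 0; 0 0 0 -0.003 0; 0 0 0 0 0'
```

```text
t: 14.5
eef_pos: [492.6, -325.8, 13.3]
eef_rot: [0.921, 0.391, 0.0, 0.0]
ft_force: [0.8, -0.1, 0.3]
opening: -0.0
grip_force: 0.0
scene [245.2 317.4] 83 [ 495.6 -329.9   18.4]
[244.9 312.3]
side [372.2 193.6] 46 [ 487.2 -311.    23.9]
[372.4 188.2]
t: 14.9
eef_pos: [492.5, -325.7, 7.7]
eef_rot: [0.921, 0.391, 0.0, 0.0]
ft_force: [-0.2, -0.1, -0.7]
opening: -0.0
grip_force: 0.0
```

```bash
for i in 1; do python3 -m pendant '0 0 0 -0.0025 0; 0 0 0 -0.0025 0; 0 0 0 0 0'; done; python3 -m pendant '0 0 0 -0.0025 0; 0 0 0 0 0'
```

```text
t: 15.2
eef_pos: [492.5, -325.7, 3.4]
eef_rot: [0.921, 0.391, 0.0, 0.0]
ft_force: [0.4, 0.7, 3.9]
opening: 0.3
grip_force: 1.9
t: 15.4
eef_pos: [492.5, -325.7, 1.5]
eef_rot: [0.921, 0.391, 0.0, 0.0]
ft_force: [0.4, 1.3, 4.5]
opening: -0.0
grip_force: 2.4
```

Contact was made near 4–5 mm. I'll keep going in small steps until the force rises steeply at the stop.

```bash
python3 -m pendant '0 0 0 -0.002 0; 0 0 0 0 0'; python3 -m pendant '0 0 0 -0.002 0; 0 0 0 0 0';  python3 -m pendant '0 0 0 -0.0015 0; 0 0 0 0 0'
```

```text
t: 15.6
eef_pos: [492.7, -325.8, 1.1]
eef_rot: [0.921, 0.391, 0.0, 0.0]
ft_force: [-4.9, 5.4, 27.5]
opening: 0.2
grip_force: 13.9
t: 15.8
eef_pos: [492.8, -325.9, 0.7]
eef_rot: [0.921, 0.391, 0.001, 0.0]
ft_force: [-9.7, 7.4, 52.2]
opening: -0.0
grip_force: 25.9
t: 16.0
eef_pos: [492.9, -326.0, 0.3]
eef_rot: [0.921, 0.391, 0.001, 0.001]
ft_force: [-13.6, 10.9, 69.8]
opening: 0.3
grip_force: 35.0
```

It hit the hard stop, so the button is fully down. Now I'll release, rise, and check both the button and the dot again.

```bash
python3 -m pendant '0 0 0 0.01 0; 0 0 0 0.02 0; 0 0 0 0.05 0; 0 -0.02 0 0.06 0; 0 -0.03 0.05 0.06 0; 0 0 0.06 0.03 0; 0 0 0.06 0 0; 0 0 0.06 0 0; 0 0 0.06 0 0; 0 0 0 0 0'
python3 - <<'E'
from lens import *
S,D,W=cam('scene'),cam('side'),cam('wrist')
for ce,a in blob(S,(50,90,40),(80,255,255),(230,300,260,335)): print('btn',ce,a,pt(S,*ce))
Y=((20,110,70),(35,255,255));B=((100,110,60),(125,255,255))
for c in(S,D,W):
  for nm,q in(('Y',Y),('B',B)):
    for ce,a in blob(c,*q,(0,0,640,400)):
        if a<900:
            p=pt(c,*ce)
            if np.hypot(p[0]-671,p[1]+66)<75: print(nm,c['n'],ce,a,onz(c,*ce,35))
save(W,'w7.png')
r=lambda i,f:cv2.resize(i,None,fx=f,fy=f,interpolation=cv2.INTER_CUBIC)
cv2.imwrite('pics/fin.png',cv2.cvtColor(np.vstack([r(S['frame'],.9)[100:,:],np.hstack([r(D['frame'],.45)]*1+[r(W['frame'],.45)])]),cv2.COLOR_RGB2BGR))
E
```

```text
t: 17.0
eef_pos: [458.8, -100.8, 167.0]
eef_rot: [0.919, 0.394, 0.0, -0.002]
ft_force: [-0.3, -0.8, 0.4]
opening: -0.1
grip_force: 0.0
btn [245.1 315.9] 122 [ 497.2 -331.1   27. ]
Y side [293.8 224.8] 13 [629.9 -33.9  35. ]
B side [279.5 227.7] 24 [660.3  -3.   35. ]
Y wrist [399.5  14.5] 399 [634.8 -33.3  35. ]
```

View pics/fin.png

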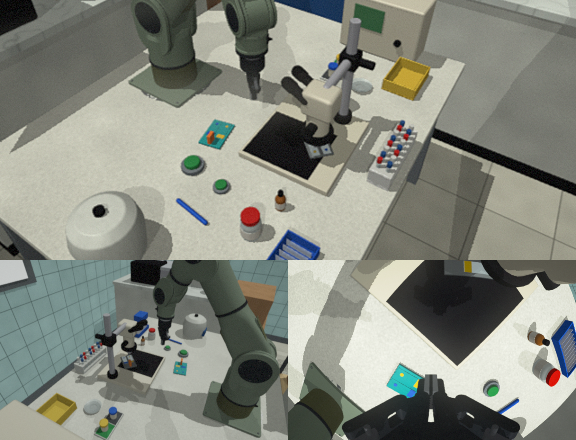

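```bash
python3 - <<'E'
from lens import *
S=cam('scene'); print(proj(S,[672,-66.5,35]))
u,v=proj(S,[672,-66.5,35]).astype(int)
for nm,lo,hi in(('Y',(15,70,50),(38,255,255)),('B',(100,80,30),(130,255,255))):
  for ce,a in blob(S,lo,hi,(u-20,v-20,u+25,v+20)): print(nm,ce,a,onz(S,*ce,35))
E
```

```text
[349.7 279.2]
Y [349.3 279. ] 7 [670.5 -66.5  35. ]
B [362.2 276.8] 6 [697.9 -38.5  35. ]
```

```bash
python3 -c "
from plant import bot; print(bot.hand_in())"
```

```text
the job is handed in; nothing more can be done
None
```

The job is handed in: the yellow dot (the pot on the green half has the yellow cap) measures about 1 mm from the lens axis, and after that the small green button was pressed to its stop and came back up, with the pots, bystanders and look-alikes untouched.

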